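# Fill a gift box and pick the heaviest tin

## Robot

A 6-joint arm with a two-finger parallel gripper is mounted at the origin on the work surface. World frame = base frame: x ahead of the robot, y to its left, z up, the work surface at z = 0. Lengths are in m, angles in rad, forces in N, time in s.
With the tool pointing down it reaches from about 0.3 to 0.875 m from the base axis. Payload 6.4 kg.
Tool frame: the origin (TCP) lies at the very end of the fingers, on their centre line; the grasp point (between the pads) lies 19 mm behind it; z points along the fingers, y is the line along which they close (so a half turn about z gives the same grasp; the last joint's range is limited). The gripper opens to 85 mm and grips with 20 to 120 N. Pads are 22 mm wide; open, the fingers measure 114 mm over their backs; the gripper's body (76 mm by 85 mm) begins 54 mm behind the grasp point. The pads swing forward as they close: fully open they stand 13 mm farther back than shut.
Start: joints at [0.903, 0.181, 1.607, -0, 1.354, -0.206], TCP at [0.256, 0.515, 0.192] pointing down, gripper open.
Joint ranges: [-2.99, 2.99], [-0.89, 2.07], [0.3, 2.58], [-1.14, 4.28], [0, 2.63], [-3.12, 3.12]. Speed limits (rad/s): [2.57, 2.57, 3.01, 3.14, 3.14, 3.14].

## Interface

Orientations are given as a unit quaternion [w, x, y, z].
In Python, from bench import get_obs, optics, workorder gives the robot as it stands.
- The arm moves only by the shell command python3 -m jog, which reads ROWS from standard input. ROWS is 1 to 10 rows, parted by semicolons, with the numbers parted by spaces; each row has 7 numbers: dx, dy, dz in shares of 0.6 m (1.0 is 0.6 m), then a rotation vector rx, ry, rz in parts of the range, where 1.0 means 90 degrees, then the opening from 0.0 (shut) to 1.0 (fully open); each row is the pose to reach, as a shift and turn from the pose commanded when the command began, along the tool's axes at that moment; what a row does not reach only later rows make up. A row lasts 1/8 s, in which the tool goes at most 0.0625 m and 0.188 rad, less where a joint would pass 70% of its speed; a pose out of reach is approached as far as the arm can. The fingers move at their own pace and stop on an object; the grip force is fixed at half the most. Time passes only in rows, so rows that do not move let the fingers close. It prints the time, the measured TCP pose, the force, the opening and the grip force at its end. Shift and turn numbers lie between -1 and 1, and a call with a number outside is refused. Input that does not fit is refused with a message, and nothing moves.
- get_obs(): the state, without advancing time (a new reading comes with each control period).
- optics.camera(name): name is "scene" or "top"; returns (picture, depth): 384x512x3 uint8, blue, green, red; 384x512 float32, m along the optical axis (not along the pixel's ray), 0 where there is no reading.
- optics.camera_params(name): a dict with "fovy" (degrees; the focal length in pixels is half the picture's height over the tangent of half this angle, whatever the lens; pixels are square), "cx", "cy" (the principal point, pixels), "view" (4x4, takes a point from world to camera coordinates). Camera axes: x right, y up, looking along -z (the intrinsics and any distortion apply to the point x, -y, -z); pixel columns grow to the right and rows downward; lengths in m; the calibration is good to about 2 mm. A picture is of the moment at which its call begins. camera_params takes no time and is no camera call.
- workorder.hand_in(): hands the job in; it is judged then, once.
The state is a dict: "time_s": time; "q": joint angles; "dq": joint speeds; "joint_efforts": joint torques, N m; "eef_pos": TCP position; "eef_rot": TCP orientation; "wrist_force": force on the tool from outside, world axes, zero at the start; "torque": the same for the moment, N m; "opening": opening from 0.0 (shut) to 1.0 (fully open); "grasp_force": force on a finger pad.
Only numpy, scipy, OpenCV 4.12 (cv2) and the standard library are available. Lean on these libraries where they do the work, as an engineer would, in place of code of your own. Each camera call takes 0.05 s, during which the arm holds its last target. There are 200 camera calls.

## Task

Make up the gift set: first stand the two small tonic bottles upright in the gift box's two small round pockets, one in each, all the way down, and let go of them. Then lift the three identical closed tins one by one to feel which is the heaviest, leave the two lighter ones standing on the counter, and finish holding the heaviest upright and still above the box's big empty recess, its underside a good 15 cm above the counter. The program ends while the gripper still holds the tin up there; do not put it down, and leave everything else on the counter alone.

Things in the scene. Friction and masses are not known exactly. Their poses are not given: they have to be found in the camera images.
- bottle_1: small amber tonic bottle with black cap, standing upright: straight round body 32 mm across from the foot to 75 mm up, cap 24 mm across up to 100 mm; about 0.08 kg; origin: centre of its underside, z up
- bottle_2: small amber tonic bottle with black cap, standing upright: straight round body 32 mm across from the foot to 75 mm up, cap 24 mm across up to 100 mm; about 0.08 kg; origin: centre of its underside, z up
- tin_a: one of three outwardly identical closed metal tins with a paper band, 62 mm across, 105 mm tall, straight-sided, in a row about 130 mm apart along y; origin: centre of its underside, z up. Hidden weight 0.13 to 0.57 kg; the heaviest is at least 0.15 kg heavier than the others, and its place in the row changes every time. A 40 N grip is safe
- tin_b: one of three outwardly identical closed metal tins with a paper band, 62 mm across, 105 mm tall, straight-sided, in a row about 130 mm apart along y; origin: centre of its underside, z up. Hidden weight 0.13 to 0.57 kg; the heaviest is at least 0.15 kg heavier than the others, and its place in the row changes every time. A 40 N grip is safe
- tin_c: one of three outwardly identical closed metal tins with a paper band, 62 mm across, 105 mm tall, straight-sided, in a row about 130 mm apart along y; origin: centre of its underside, z up. Hidden weight 0.13 to 0.57 kg; the heaviest is at least 0.15 kg heavier than the others, and its place in the row changes every time. A 40 N grip is safe
- tin_floor_a: hidden inside tin_a and fixed to it: the floor on which its contents rest (origin as the tin's). Only the weight of the contents presses on it; those of the heaviest tin weigh over 0.4 kg, of the others under 0.26 kg
- tin_floor_b: hidden inside tin_b and fixed to it: the floor on which its contents rest (origin as the tin's). Only the weight of the contents presses on it; those of the heaviest tin weigh over 0.4 kg, of the others under 0.26 kg
- tin_floor_c: hidden inside tin_c and fixed to it: the floor on which its contents rest (origin as the tin's). Only the weight of the contents presses on it; those of the heaviest tin weigh over 0.4 kg, of the others under 0.26 kg
- gift_box: fixed wooden gift box with a flat cardboard insert flush with its rim, 142 x 242 mm (x, y), 45 mm tall; origin: centre of its underside; has two small pockets at its -y end and a big recess at its +y end
- pocket_1 (a point): centre of the mouth, at the gift box's top face, of a round blind pocket 38 mm across and 30 mm deep for one bottle; mouth 45 mm above the counter, z up; the other bottle pocket lies 66 mm away along the box's x axis. Either bottle may go into either pocket
- pocket_2 (a point): centre of the mouth, at the gift box's top face, of a round blind pocket 38 mm across and 30 mm deep for one bottle; mouth 45 mm above the counter, z up; the other bottle pocket lies 66 mm away along the box's x axis. Either bottle may go into either pocket
- tin_recess (a point): centre of the mouth, at the gift box's top face (45 mm above the counter), of the big round recess, 68 mm across, 30 mm deep; stays empty, the heaviest tin is held above it
- stamp: small dark wooden hand stamp standing among the tins, 24 mm across, 52 mm tall; origin under its foot. To be left alone
- scoop: flat wooden spoon, 160 mm long, lying along its x axis between tins and gift box; origin at its underside. To be left alone
- dish: white ceramic dish, 70 mm across, 30 mm tall, empty, between bottles and gift box; origin under its centre. To be left alone
- tape_box: small cardboard box 80 x 60 x 50 mm at the right side; origin under its centre. To be left alone
There are look-alikes about, which are no part of the job. What is shaped like the tin_a but purple is not meant.

How it is judged:
On the way, in this order (a step that is already met when the one before it is completed fails the run):
1. both bottles stand fully down in the two small pockets, one in each, released (((horizontal distance between bottle_1 and pocket_1 below 0.01 m and z of bottle_1 in the frame of pocket_1 below -0.022 m and angle between each of bottle_1, bottle_2's own z axis and vertical below 0.25 rad and horizontal distance between bottle_2 and pocket_2 below 0.01 m and z of bottle_2 in the frame of pocket_2 below -0.022 m) or (horizontal distance between bottle_1 and pocket_2 below 0.01 m and z of bottle_1 in the frame of pocket_2 below -0.022 m and angle between each of bottle_1, bottle_2's own z axis and vertical below 0.25 rad and horizontal distance between bottle_2 and pocket_1 below 0.01 m and z of bottle_2 in the frame of pocket_1 below -0.022 m)) and contact force between the fingers and bottle_1 below 0.1 N and contact force between the fingers and bottle_2 below 0.1 N), for 0.2 s.
2. the heaviest tin is held up in the gripper, upright, its underside at least 14 cm above the counter (((height (world z) of tin_a above 0.14 m and angle between tin_a's own z axis and vertical below 0.2 rad and contact force between the fingers and tin_a above 2 N and contact force between tin_floor_a and anything else above 3.2 N) or (height (world z) of tin_b above 0.14 m and angle between tin_b's own z axis and vertical below 0.2 rad and contact force between the fingers and tin_b above 2 N and contact force between tin_floor_b and anything else above 3.2 N) or (height (world z) of tin_c above 0.14 m and angle between tin_c's own z axis and vertical below 0.2 rad and contact force between the fingers and tin_c above 2 N and contact force between tin_floor_c and anything else above 3.2 N))), for 0.3 s.
At the end, for the whole second after the job is handed in: Gripper alone holds the heaviest tin still, upright (0.2 rad), underside over 14 cm above the counter, within 40 mm of the big recess's axis; each small pocket holds one released bottle, at least 22 mm deep; both lighter tins stand at rest on the counter (all of step 1 and ((height (world z) of tin_a above 0.14 m and angle between tin_a's own z axis and vertical below 0.2 rad and contact force between the fingers and tin_a above 2 N and contact force between tin_floor_a and anything else above 3.2 N and horizontal distance between tin_a and tin_recess below 0.04 m and linear speed of each of tin_a, tin_b, tin_c below 0.03 m/s and angular speed of tin_a below 0.3 rad/s and contact force between tin_a and gift_box below 0.1 N and contact force between tin_a and bottle_1 below 0.1 N and contact force between tin_a and bottle_2 below 0.1 N and contact force between each of tin_a, the fingers and tin_b below 0.1 N and contact force between each of tin_a, the fingers and tin_c below 0.1 N and height (world z) of tin_b between -0.01 and 0.01 m and angle between each of tin_b, tin_c's own z axis and vertical below 0.1 rad and height (world z) of tin_c between -0.01 and 0.01 m) or (height (world z) of tin_b above 0.14 m and angle between tin_b's own z axis and vertical below 0.2 rad and contact force between the fingers and tin_b above 2 N and contact force between tin_floor_b and anything else above 3.2 N and horizontal distance between tin_b and tin_recess below 0.04 m and linear speed of each of tin_b, tin_a, tin_c below 0.03 m/s and angular speed of tin_b below 0.3 rad/s and contact force between tin_b and gift_box below 0.1 N and contact force between tin_b and bottle_1 below 0.1 N and contact force between tin_b and bottle_2 below 0.1 N and contact force between each of tin_b, the fingers and tin_a below 0.1 N and contact force between each of tin_b, the fingers and tin_c below 0.1 N and height (world z) of tin_a between -0.01 and 0.01 m and angle between each of tin_a, tin_c's own z axis and vertical below 0.1 rad and height (world z) of tin_c between -0.01 and 0.01 m) or (height (world z) of tin_c above 0.14 m and angle between tin_c's own z axis and vertical below 0.2 rad and contact force between the fingers and tin_c above 2 N and contact force between tin_floor_c and anything else above 3.2 N and horizontal distance between tin_c and tin_recess below 0.04 m and linear speed of each of tin_c, tin_a, tin_b below 0.03 m/s and angular speed of tin_c below 0.3 rad/s and contact force between tin_c and gift_box below 0.1 N and contact force between tin_c and bottle_1 below 0.1 N and contact force between tin_c and bottle_2 below 0.1 N and contact force between each of tin_c, the fingers and tin_a below 0.1 N and contact force between each of tin_c, the fingers and tin_b below 0.1 N and height (world z) of tin_a between -0.01 and 0.01 m and angle between each of tin_a, tin_b's own z axis and vertical below 0.1 rad and height (world z) of tin_b between -0.01 and 0.01 m))); the arm keeps its last pose, push and grip.
It fails at once if a tin is lifted off the counter (over 15 mm) before both bottles are in their pockets (height (world z) of any of tin_a, tin_b, tin_c above 0.015 m and not ((horizontal distance between bottle_1 and pocket_1 below 0.01 m and z of bottle_1 in the frame of pocket_1 below -0.022 m and angle between each of bottle_1, bottle_2's own z axis and vertical below 0.25 rad and horizontal distance between bottle_2 and pocket_2 below 0.01 m and z of bottle_2 in the frame of pocket_2 below -0.022 m) or (horizontal distance between bottle_1 and pocket_2 below 0.01 m and z of bottle_1 in the frame of pocket_2 below -0.022 m and angle between each of bottle_1, bottle_2's own z axis and vertical below 0.25 rad and horizontal distance between bottle_2 and pocket_1 below 0.01 m and z of bottle_2 in the frame of pocket_1 below -0.022 m))).
It fails at once if a tin is knocked over (tilted beyond 0.6 rad) (angle between any of tin_a, tin_b, tin_c's own z axis and vertical above 0.6 rad).
It fails at once if a bystander (stamp, spoon, dish, tape box) is shifted by more than 40 mm (distance of any of stamp, scoop, dish, tape_box from where it was at the start of the episode above 0.04 m).
It also fails if it takes over 72 s, if anything falls off the work surface, if the arm or the gripper's body presses on something with over 40 N, if the wrist force passes 120 N, or if a joint passes its speed limit or range.

## Working session

There is one attempt and no reset: what is moved stays moved. The work goes in short steps, Python scripts to look and compute and a shell command to move; the robot and the scene stay as the last step left them, time stands still between calls to the robot, and variables do not carry over. Pictures are saved under pics/ and viewed, at most 10 in all, crops included, and the job is handed in when it is done.

```bash
ls; mkdir -p pics
python3 - <<'E'
from bench import get_obs, optics
import cv2,numpy as np
for n in ("scene","top"):
    p,d=optics.camera(n); cv2.imwrite(f"pics/{n}0.png",p); np.save(f"pics/{n}0.npy",d); print(n,optics.camera_params(n))
o=get_obs(); print(o)
E
```

```text
pics
scene {'fovy': 48.708337942269964, 'cx': 255.59329996079202, 'cy': 192.35231676183065, 'view': array([[ 0.52282666,  0.85239373,  0.00878713, -0.27763108],
       [-0.51486599,  0.30755056,  0.80020352,  0.22037954],
       [ 0.67938597, -0.42289193,  0.59966417, -1.44712373],
       [ 0.        ,  0.        ,  0.        ,  1.        ]])}
top {'fovy': 44.80076127598799, 'cx': 252.0504800831922, 'cy': 196.81636603297798, 'view': array([[-0.00493771, -0.99976424,  0.02114448, -0.02554647],
       [ 0.98565126, -0.0012982 ,  0.16878951, -0.55995321],
       [-0.16872227,  0.02167451,  0.9854253 , -1.23569742],
       [ 0.        ,  0.        ,  0.        ,  1.        ]])}
{'time_s': 0.1, 'q': array([ 9.02714590e-01,  1.81460922e-01,  1.60788035e+00,  2.41984306e-05,
        1.35380791e+00, -2.06306307e-01]), 'dq': array([ 0.00010735, -0.00156381, -0.00322369,  0.00080194,  0.00085495,
       -0.00175789]), 'joint_efforts': array([ 2.25476060e-04, -4.45874977e+01, -3.52240205e+01, -2.81240900e-04,
        4.17494783e-03,  9.98853181e-06]), 'eef_pos': array([0.25582081, 0.51435087, 0.19099093]), 'eef_rot': array([-3.40219668e-04,  2.28844247e-01,  9.73462739e-01, -7.00063546e-04]), 'wrist_force': array([-1.00753479,  0.11835132,  0.31325267]), 'torque': array([-0.01958254, -0.05082009,  0.01321481]), 'grasp_force': 0.0, 'opening': 0.9994634480104493}
```

View pics/top0.png

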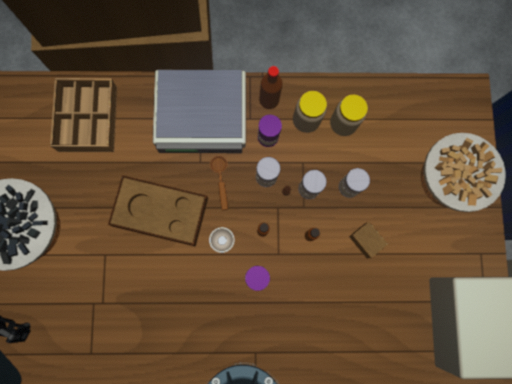

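View pics/scene0.png

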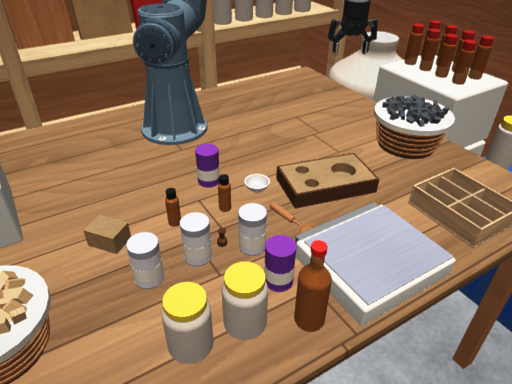

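Top view: the box is at about (158,210), with pockets near (181,202) and (175,226) and the recess near (138,205). White tin lids are at (268,170), (314,183) and (357,181), with the stamp at (286,190) between them. The bottles are at (263,229) and (313,234), the dish at (222,240), and the purple ones are decoys.

```bash
cat > h.py <<'E'
import numpy as np,cv2
from bench import get_obs, optics
def cam(n):
    P=optics.camera_params(n); f=192/np.tan(np.radians(P["fovy"])/2); return P,f
def world(n,d):
    P,f=cam(n); v,u=np.mgrid[:384,:512]
    c=np.stack([(u-P["cx"])/f*d,-(v-P["cy"])/f*d,-d],-1)
    V=P["view"]; return (c-V[:3,3])@V[:3,:3]
def plane(n,uv,z):
    P,f=cam(n);V=P["view"];R=V[:3,:3];c=-R.T@V[:3,3]
    r=R.T@np.array([(uv[0]-P["cx"])/f,-(uv[1]-P["cy"])/f,-1]); return c+r*(z-c[2])/r[2]
def proj(n,p):
    P,f=cam(n);c=P["view"][:3,:3]@p+P["view"][:3,3]
    return np.array([P["cx"]-f*c[0]/c[2],P["cy"]+f*c[1]/c[2]])
def fitc(W,m):
    (x,y),r=cv2.minEnclosingCircle(W[m][:,:2].astype(np.float32)); return x,y,r*2,m.sum()
E
python3 - <<'E'
from h import *
for n in("top","scene"):
    W=world(n,np.load(f"pics/{n}0.npy")); print(n,"table z",np.median(W[...,2][(W[...,2]<.02)&(W[...,2]>-.02)]))
    for name,zlo,zhi in(("tops",.09,.125),("box",.038,.056)):
        m=((W[...,2]>zlo)&(W[...,2]<zhi)&(abs(W[...,0]-.5)<.35)&(abs(W[...,1])<.45)).astype(np.uint8)
        k,l,s,c=cv2.connectedComponentsWithStats(m)
        for i in range(1,k):
            if s[i,4]<12: continue
            q=W[l==i]; mm=(q.max(0)+q.min(0))/2
            print(name,c[i].round(1),s[i,4],"mean",q.mean(0).round(4),"mid",mm.round(4),"ext",np.ptp(q,0).round(3), "rect",cv2.minAreaRect(q[:,:2].astype(np.float32)) if name=="box" and s[i,4]>1500 else "")
p=cv2.imread("pics/top0.png")
a=cv2.resize(p[165:255,100:200],None,fx=6,fy=6,interpolation=cv2.INTER_CUBIC); 
cv2.imwrite("pics/boxcrop.png",a)
E
```

```text
top table z -0.0003915722488096147
tops [271.2  93.1] 108 mean [ 0.8364 -0.0796  0.1094] mid [ 0.8394 -0.0807  0.1074] ext [0.021 0.053 0.034] rect 
tops [308.4 114.5] 220 mean [ 0.7771 -0.1805  0.1048] mid [ 0.7935 -0.1899  0.1073] ext [0.07  0.083 0.034] rect 
tops [347.1 117.5] 237 mean [ 0.7687 -0.2858  0.1055] mid [ 0.7842 -0.299   0.1075] ext [0.071 0.082 0.035] rect 
tops [270.  125.8] 430 mean [ 0.7453 -0.0757  0.104 ] mid [ 0.747  -0.0759  0.1006] ext [0.063 0.06  0.021] rect 
tops [268.3 168.2] 438 mean [ 0.6275 -0.0697  0.104 ] mid [ 0.6283 -0.0704  0.1014] ext [0.062 0.062 0.021] rect 
tops [357.5 179.4] 451 mean [ 0.5969 -0.3073  0.1036] mid [ 0.5975 -0.3085  0.1006] ext [0.062 0.062 0.021] rect 
tops [314.3 181.1] 444 mean [ 0.5924 -0.1918  0.1039] mid [ 0.5926 -0.1922  0.1019] ext [0.06  0.062 0.02 ] rect 
tops [264.1 227. ] 68 mean [ 0.4708 -0.0572  0.0995] mid [ 0.471  -0.057   0.0971] ext [0.021 0.021 0.013] rect 
tops [315. 232.] 69 mean [ 0.4574 -0.1905  0.0995] mid [ 0.4575 -0.1906  0.0997] ext [0.022 0.021 0.017] rect 
tops [257.5 277.5] 468 mean [ 0.341  -0.039
[... 3863 characters left out ...]
.04  0.053 0.017] rect 
box [197.  248.6] 175 mean [ 0.6165 -0.2012  0.047 ] mid [ 0.6066 -0.1951  0.0471] ext [0.041 0.058 0.018] rect 
box [147.3 270.7] 194 mean [ 0.6225 -0.3149  0.0472] mid [ 0.6141 -0.3104  0.047 ] ext [0.036 0.06  0.018] rect 
box [333.  276.6] 116 mean [ 0.8326 -0.0039  0.0511] mid [ 0.8228 -0.0038  0.047 ] ext [0.054 0.014 0.018] rect 
box [278.2 273.7] 181 mean [ 0.7668 -0.0915  0.0473] mid [ 0.7556 -0.0806  0.047 ] ext [0.048 0.055 0.018] rect 
box [244.5 321.3] 258 mean [ 0.8303 -0.2075  0.0473] mid [ 0.8175 -0.1972  0.047 ] ext [0.053 0.071 0.018] rect 
box [190.2 344.6] 283 mean [ 0.8228 -0.3111  0.0469] mid [ 0.8076 -0.3032  0.047 ] ext [0.051 0.078 0.018] rect
```

View pics/boxcrop.png

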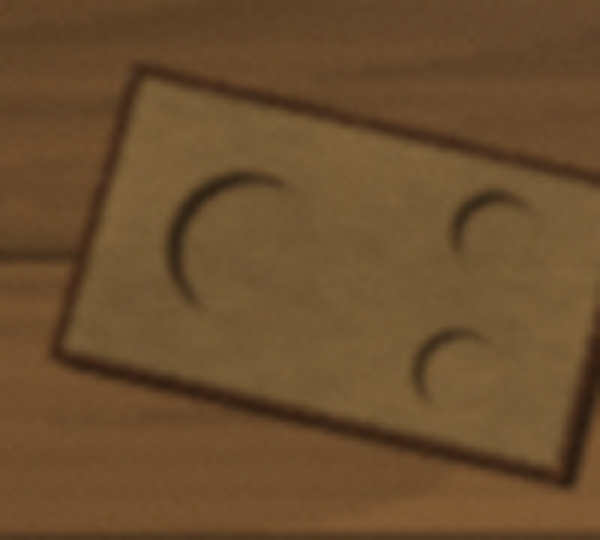

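The crop shows the box with its recess at the upper left and the two pockets on the right, at crop (495,230) and (455,370). Next I'll fit the pockets in the box frame from depth.

Run:
```python
from h import *
from scipy.optimize import minimize
for n in("top","scene"):
    W=world(n,np.load(f"pics/{n}0.npy")).reshape(-1,3)
    c=np.array([.526,.2312]);a=np.radians(-13.5);R=np.array([[np.cos(a),-np.sin(a)],[np.sin(a),np.cos(a)]])
    b=(W[:,:2]-c)@R; ins=(abs(b[:,0])<.065)&(abs(b[:,1])<.115)
    low=ins&(W[:,2]<.041); hi=ins&(W[:,2]>.043-.002*(n=="scene"))
    for nm,s,r in(("p+",(b[:,0]>0)&(b[:,1]<-.02),.019),("p-",(b[:,0]<0)&(b[:,1]<-.02),.019),("rec",b[:,1]>-.02,.034)):
        L=b[low&s]; print(n,nm,len(L),W[low&s][:,2].min().round(3),"mid",((L.max(0)+L.min(0))/2).round(4),"ext",np.ptp(L,0).round(3))
        H=b[hi&s]
        # place circle covering low-z pts, excluding high rim pts
        f=lambda q:np.sum(np.maximum(0,np.hypot(*(L-q).T)-r)**2)+np.sum(np.maximum(0,r-np.hypot(*(H-q).T))**2)
        q=minimize(f,L.mean(0),method="Nelder-Mead",options=dict(xatol=1e-5,fatol=1e-12)).x; print("  fit",q.round(4),"world",(c+R@q).round(4))
```

```text
top p+ 204 0.008 mid [ 0.0327 -0.0676] ext [0.064 0.094]
  fit [ 0.0325 -0.0675] world [0.5418 0.158 ]
top p- 200 0.009 mid [-0.0323 -0.0682] ext [0.064 0.093]
  fit [-0.0321 -0.0658] world [0.4794 0.1747]
top rec 638 0.007 mid [-0.0001  0.0474] ext [0.129 0.134]
  fit [-0.0003  0.048 ] world [0.5369 0.278 ]
scene p+ 90 0.017 mid [ 0.033  -0.0569] ext [0.06  0.064]
  fit [ 0.0322 -0.058 ] world [0.5438 0.1673]
scene p- 78 0.017 mid [-0.0348 -0.0606] ext [0.041 0.042]
  fit [-0.0352 -0.0603] world [0.4777 0.1808]
scene rec 263 0.011 mid [-0.0006  0.0454] ext [0.126 0.129]
  fit [0.     0.0491] world [0.5375 0.279 ]
```

```bash
cat > q.py <<'E'
from h import *
from scipy.optimize import minimize
c=np.array([.526,.2312]);a=np.radians(-13.5);R=np.array([[np.cos(a),-np.sin(a)],[np.sin(a),np.cos(a)]])
E
python3 - <<'E'
from q import *
for n in("top","scene"):
    d=[optics.camera(n)[1] for _ in range(4)]
    W=world(n,np.median(d,0)).reshape(-1,3)
    b=(W[:,:2]-c)@R
    print(n, "z rim", np.median(W[(abs(b[:,0])<.06)&(abs(b[:,1])<.1),2]))
    for nm,g,r in(("p+",(.033,-.066),.019),("p-",(-.033,-.066),.019),("rec",(0,.048),.034)):
        q=np.array(g)
        near=np.hypot(*(b-q).T)<r+.009
        B=b[near]; z=W[near,2]; zr=np.median(z[np.hypot(*(B-q).T)>r+.003])
        lab=z<zr-.008; hi=z>zr-.004
        L=B[lab];H=B[hi]
        f=lambda q:np.sum(np.maximum(0,np.hypot(*(L-q).T)-r))+np.sum(np.maximum(0,r-np.hypot(*(H-q).T)))
        s=minimize(f,q,method="Nelder-Mead",options=dict(xatol=1e-5,fatol=1e-12)).x
        print(nm,len(L),z.min().round(3),"fit",s.round(4),"mid",((L.max(0)+L.min(0))/2).round(4),np.ptp(L,0).round(3),"w",(c+R@s).round(4))
E
```

```text
top z rim 0.044025009195067605
p+ 138 0.01 fit [ 0.0329 -0.0599] mid [ 0.0348 -0.0576] [0.034 0.034] w [0.544  0.1653]
p- 142 0.011 fit [-0.033  -0.0597] mid [-0.0322 -0.0576] [0.036 0.033] w [0.48   0.1808]
rec 459 0.011 fit [0.0003 0.0501] mid [0.0016 0.0538] [0.066 0.061] w [0.538  0.2799]
scene z rim 0.043436698826597474
p+ 60 0.018 fit [ 0.0317 -0.0603] mid [ 0.0216 -0.0565] [0.02 0.03] w [0.5428 0.1652]
p- 49 0.018 fit [-0.0339 -0.0599] mid [-0.0453 -0.057 ] [0.016 0.033] w [0.4791 0.1809]
rec 205 0.012 fit [-0.0007  0.05  ] mid [-0.0142  0.0552] [0.041 0.058] w [0.537 0.28 ]
```

```bash
cat > t.py <<'E'
import sys,numpy as np
from scipy.spatial.transform import Rotation as Ro
from bench import get_obs
o=get_obs(); w=o["eef_rot"]; T=Ro.from_quat([w[1],w[2],w[3],w[0]])
t=np.array([float(v) for v in sys.argv[1:4]])
yd=np.degrees(np.arctan2(*T.as_matrix()[[1,0],1]))
print("t",o["time_s"],"pos",o["eef_pos"].round(4),"ydir",yd.round(2),"F",o["wrist_force"].round(2),"M",o["torque"].round(2),"open",round(o["opening"],3),"g",round(o["grasp_force"],1))
print("delta tool",T.inv().apply(t-o["eef_pos"]).round(4), "rz",np.radians(yd-float(sys.argv[4])).round(3) if len(sys.argv)>4 else "")
E
python3 t.py 0.4715 -0.0573 0.16 76.5
```

```text
t 0.5 pos [0.2562 0.5148 0.1918] ydir 63.54 F [ 0.18  1.22 -0.33] M [-0.    0.01  0.03] open 1.001 g 0.0
delta tool [-0.4477 -0.4162  0.0318] rz -0.226
```

Units first: shifts go in shares of 0.6 m and turns go in shares of 90 degrees. So -0.448 m is -0.7467, -0.416 m is -0.6933, -0.226 rad is -0.1439.

```bash
echo '-0.7467 -0.6933 0.05 0 0 -0.1439 0.75;-0.7467 -0.6933 0.05 0 0 -0.1439 0.75;-0.7467 -0.6933 0.05 0 0 -0.1439 0.75;-0.7467 -0.6933 0.05 0 0 -0.1439 0.75;-0.7467 -0.6933 0.05 0 0 -0.1439 0.75;-0.7467 -0.6933 0.05 0 0 -0.1439 0.75;-0.7467 -0.6933 0.05 0 0 -0.1439 0.75;-0.7467 -0.6933 0.05 0 0 -0.1439 0.75;-0.7467 -0.6933 0.05 0 0 -0.1439 0.75;-0.7467 -0.6933 0.05 0 0 -0.1439 0.75' | python3 -m jog; python3 t.py 0.4715 -0.0573 0.038 76.5
```

```text
time_s: 1.75
eef_pos: [0.4726, -0.0598, 0.1621]
eef_rot: [0.001, 0.118, 0.993, -0.0]
wrist_force: [-0.2, 0.8, -0.3]
opening: 0.752
grasp_force: 0.0
t 1.75 pos [ 0.4726 -0.0598  0.1621] ydir 76.42 F [-0.21  0.8  -0.34] M [ 0.02 -0.04  0.05] open 0.752 g 0.0
delta tool [0.0017 0.0022 0.1241] rz -0.001
```

Converted, 0.124 m is 0.2067, 0.1 m is 0.1667.

```bash
echo '0.0017 0.0033 0.1 0 0 0 0.75;0.0017 0.0033 0.1667 0 0 0 0.75;0.0017 0.0033 0.2067 0 0 0 0.75;0.0017 0.0033 0.2067 0 0 0 0.75' | python3 -m jog; python3 t.py 0.4715 -0.0573 0.038 76.5
```

```text
time_s: 2.25
eef_pos: [0.4696, -0.0545, 0.0361]
eef_rot: [-0.002, 0.118, 0.993, 0.001]
wrist_force: [-0.2, 0.6, -0.0]
opening: 0.747
grasp_force: 0.0
t 2.25 pos [ 0.4696 -0.0545  0.0361] ydir 76.48 F [-0.23  0.58 -0.05] M [0.03 0.04 0.04] open 0.747 g 0.0
delta tool [-0.0025 -0.0023 -0.0019] rz -0.0
```

```bash
echo '0 0 0 0 0 0 0.75;0 0 0 0 0 0 0.75' | python3 -m jog; python3 t.py 0.4715 -0.0573 0.038 76.5
```

```text
time_s: 2.5
eef_pos: [0.4727, -0.0555, 0.0393]
eef_rot: [0.001, 0.118, 0.993, -0.0]
wrist_force: [0.4, 0.5, 0.4]
opening: 0.752
grasp_force: 0.0
t 2.5 pos [ 0.4727 -0.0555  0.0393] ydir 76.5 F [0.37 0.49 0.38] M [-0.01  0.01 -0.01] open 0.752 g 0.0
delta tool [ 0.0008 -0.0021  0.0013] rz 0.0
```

Converted, -0.001 m is -0.0017.

```bash
echo '0 -0.0017 0.0017 0 0 0 0.75;0 -0.0017 0.0017 0 0 0 0.0;0 -0.0017 0.0017 0 0 0 0.0;0 -0.0017 0.0017 0 0 0 0.0;0 -0.0017 0.0017 0 0 0 0.0;0 -0.0017 0.0017 0 0 0 0.0;0 -0.0017 0.0017 0 0 0 0.0' | python3 -m jog; python3 t.py 0.4798 0.1808 0.16 76.5
```

```text
time_s: 3.38
eef_pos: [0.4721, -0.0571, 0.0379]
eef_rot: [0.001, 0.118, 0.993, -0.001]
wrist_force: [-1.7, -1.4, 7.5]
opening: 0.262
grasp_force: 57.1
t 3.375 pos [ 0.4721 -0.0571  0.0379] ydir 76.5 F [-1.72 -1.35  7.47] M [-0.55  0.38  0.  ] open 0.262 g 57.1
delta tool [ 0.0478  0.2329 -0.1225] rz 0.0
```

Converted, -0.1 m is -0.1667, -0.05 m is -0.0833.

```bash
echo '0 0 -0.0833 0 0 0 0.0;0 0 -0.1667 0 0 0 0.0;0 0 -0.1667 0 0 0 0.0' | python3 -m jog; python3 t.py 0.4798 0.1808 0.16 76.5
python3 - <<'E'
from h import *
s=optics.camera("scene")[0]; t=optics.camera("top")[0]
u,v=proj("scene",np.array([.472,-.057,.12])).astype(int); print(u,v)
a=cv2.resize(s[v-60:v+60,u-50:u+50],None,fx=5,fy=5,interpolation=cv2.INTER_CUBIC); cv2.imwrite("pics/g1.png",a)
E
```

```text
time_s: 3.75
eef_pos: [0.4743, -0.0572, 0.141]
eef_rot: [0.004, 0.118, 0.993, -0.001]
wrist_force: [-0.2, 0.7, -1.0]
opening: 0.26
grasp_force: 58.6
t 3.75 pos [ 0.4743 -0.0572  0.141 ] ydir 76.5 F [-0.15  0.67 -1.01] M [ 0.03 -0.01  0.05] open 0.26 g 58.6
delta tool [ 0.0501  0.2326 -0.0197] rz -0.0
223 169
```

View pics/g1.png

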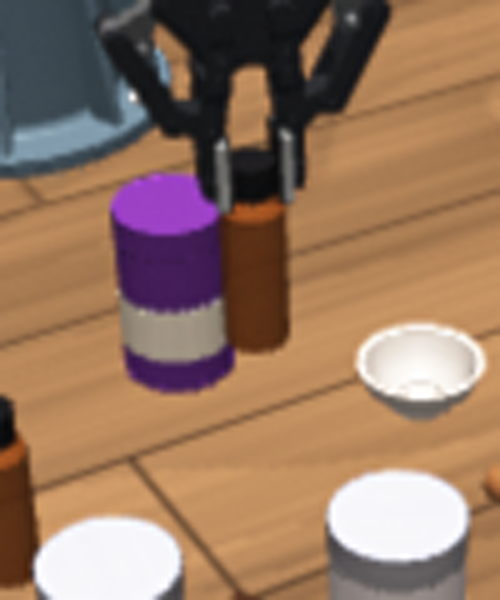

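The fingers hold the bottle by its cap, higher than I intended. I'll measure where the fingertips and the bottle foot are against the reported TCP.

Run:
```python
from h import *
P=[]
for n in("scene","top"):
    p,d=optics.camera(n); o=get_obs(); print(o["eef_pos"].round(4),o["opening"])
    W=world(n,d); m=(np.hypot(W[...,0]-.473,W[...,1]+.057)<.05)&(W[...,2]>.03)
    hsv=cv2.cvtColor(p,cv2.COLOR_BGR2HSV)
    am=m&(hsv[...,1]>150)&(hsv[...,0]<20)&(hsv[...,2]>50)
    dk=m&~am
    for nm,k in(("amber",am),("other",dk)):
        q=W[k]; 
        if len(q): print(n,nm,len(q),np.percentile(q,[0,3,50,97,100],axis=0).round(3).tolist())
    for z in(.09,.14,.17): print(z,proj(n,np.array([.473,-.057,z])).round(1))
    if n=="scene":
        for r in range(130,184,3): print(r,[tuple(W[r,c].round(3)) for c in (216,219,224,228,231)])
```

```text
[ 0.4703 -0.0557  0.1357] 0.26357074533742736
scene amber 358 [[0.47, -0.074, 0.1], [0.473, -0.072, 0.103], [0.484, -0.062, 0.143], [0.488, -0.046, 0.178], [0.49, -0.041, 0.181]]
scene other 5287 [[0.446, -0.107, 0.098], [0.466, -0.098, 0.197], [0.498, -0.07, 0.382], [0.516, -0.023, 0.506], [0.522, -0.009, 0.513]]
0.09 [224.  179.7]
0.14 [223.2 162.6]
0.17 [222.7 151.9]
130 [(np.float64(0.48), np.float64(-0.075), np.float64(0.236)), (np.float64(0.089), np.float64(0.125), np.float64(-0.001)), (np.float64(0.099), np.float64(0.139), np.float64(-0.001)), (np.float64(0.483), np.float64(-0.047), np.float64(0.23)), (np.float64(0.488), np.float64(-0.041), np.float64(0.231))]
133 [(np.float64(0.481), np.float64(-0.076), np.float64(0.229)), (np.float64(0.107), np.float64(0.116), np.float64(-0.002)), (np.float64(0.117), np.float64(0.129), np.float64(-0.001)), (np.float64(0.48), np.float64(-0.045), np.float64(0.22)), (np.float64(0.489), np.float64(-0.042), np.float64(0.224))]
136 [(np.float64(0.479), np.float64(-0.075), np.float64(0.221)), (np.float64(0.125), np.float64(0.106), np.float64(-0.002
[... 4265 characters left out ...]
), np.float64(-0.063), np.float64(0.105)), (np.float64(0.486), np.float64(-0.052), np.float64(0.101)), (np.float64(0.362), np.float64(0.022), np.float64(0.0))]
181 [(np.float64(0.373), np.float64(-0.031), np.float64(0.016)), (np.float64(0.361), np.float64(-0.016), np.float64(0.003)), (np.float64(0.362), np.float64(-0.001), np.float64(-0.002)), (np.float64(0.369), np.float64(0.008), np.float64(-0.001)), (np.float64(0.373), np.float64(0.015), np.float64(-0.001))]
[ 0.4699 -0.0556  0.1352] 0.2646465290058031
top other 2582 [[0.424, -0.107, 0.102], [0.431, -0.1, 0.371], [0.465, -0.053, 0.531], [0.508, -0.013, 0.543], [0.52, -0.008, 0.551]]
0.09 [263.8 226.6]
0.14 [264.7 224.5]
0.17 [265.3 223.2]
```

The reported TCP sits about 4 cm below the real fingertips. The bottle foot is 0.038 below the reported z and the bottle is held vertically by its cap, which suits the insertion. Moving over pocket p-.

Converted, 0.233 m is 0.3883, 0.048 m is 0.08.

```bash
echo '0.08 0.3883 0 0 0 0 0.0;0.08 0.3883 0 0 0 0 0.0;0.08 0.3883 0 0 0 0 0.0;0.08 0.3883 0 0 0 0 0.0;0.08 0.3883 0.0333 0 0 0 0.0;0.08 0.3883 0.05 0 0 0 0.0;0.08 0.3883 0.05 0 0 0 0.0' | python3 -m jog
cat > m.py <<'E'
from q import *
import sys
g=np.array([float(v) for v in sys.argv[1:3]])  # world xy of pocket
E=[get_obs()["eef_pos"]]
for n in("scene","top"):
    A=[optics.camera(n) for _ in range(3)]; E.append(get_obs()["eef_pos"])
    W=world(n,np.median([d for _,d in A],0)); hsv=cv2.cvtColor(A[0][0],cv2.COLOR_BGR2HSV)
    m=(np.hypot(*(W[...,:2]-g).transpose(2,0,1))<.03)&(W[...,2]>.048)&(W[...,2]<.14)&(hsv[...,1]>150)&(hsv[...,0]<20)
    q=W[m]
    if len(q)>15:
        q0=q[q[:,2]<.115] if n=="scene" else q
        f=lambda c:np.sum(np.abs(np.hypot(q0[:,0]-c[0],q0[:,1]-c[1])-.016))
        C=optics.camera_params(n)["view"]; C=-C[:3,:3].T@C[:3,3]
        away=(q0.mean(0)-C)[:2]; away/=np.linalg.norm(away)
        s=minimize(f,q0.mean(0)[:2]+.01*away,method="Nelder-Mead").x
        print(n,len(q),"bottle",s.round(4),"zmin/max",q[:,2].min().round(4),q[:,2].max().round(4))
print("eef",np.mean(E,0).round(4))
E
python3 m.py 0.4798 0.1808; python3 t.py 0.4798 0.1808 0.053 76.5
```

```text
time_s: 4.82
eef_pos: [0.4774, 0.181, 0.1049]
eef_rot: [-0.002, 0.118, 0.993, -0.001]
wrist_force: [0.5, 0.2, -2.1]
opening: 0.266
grasp_force: 58.7
scene 269 bottle [0.4779 0.1809] zmin/max 0.0675 0.1397
eef [0.4788 0.1811 0.1065]
t 5.125 pos [0.4795 0.1813 0.1074] ydir 76.44 F [-0.08  0.17 -0.92] M [-0.03 -0.04  0.04] open 0.262 g 58.7
delta tool [-0.0003 -0.0005  0.0544] rz -0.001
```

Converted, 0.036 m is 0.06, -0.001 m is -0.0017.

```bash
echo '-0.0017 0 0.025 0 0 0 0.0;-0.0017 0 0.05 0 0 0 0.0;-0.0017 0 0.06 0 0 0 0.0;-0.0017 0 0.06 0 0 0 0.0' | python3 -m jog; python3 m.py 0.4798 0.1808;python3 t.py 0.4798 0.1808 0.053 76.5
```

```text
time_s: 5.62
eef_pos: [0.4791, 0.1814, 0.0698]
eef_rot: [-0.001, 0.118, 0.993, -0.0]
wrist_force: [0.6, 0.3, -0.9]
opening: 0.261
grasp_force: 58.7
scene 234 bottle [0.4794 0.1816] zmin/max 0.0486 0.1159
eef [0.4799 0.1815 0.0707]
t 5.925 pos [0.4803 0.1816 0.0712] ydir 76.5 F [ 0.68 -0.66 -0.98] M [-0.01  0.02  0.01] open 0.264 g 58.7
delta tool [ 0.0003 -0.0009  0.0182] rz -0.0
```

Converted, 0.017 m is 0.0283, 0.01 m is 0.0167.

```bash
echo '0 0 0.0167 0 0 0 0.0;0 0 0.0283 0 0 0 0.0;0 0 0.0283 0 0 0 0.0' | python3 -m jog; python3 t.py 0.4798 0.1808 0.053 76.5
```

```text
time_s: 6.3
eef_pos: [0.4798, 0.1815, 0.0533]
eef_rot: [-0.0, 0.118, 0.993, -0.0]
wrist_force: [0.3, -0.0, -0.7]
opening: 0.262
grasp_force: 58.7
t 6.3 pos [0.4798 0.1815 0.0533] ydir 76.49 F [ 0.33 -0.05 -0.75] M [0.01 0.01 0.01] open 0.262 g 58.7
delta tool [-0.0002 -0.0006  0.0003] rz -0.0
```

Converted, 0.002 m is 0.0033.

```bash
echo '0 0 0.0033 0 0 0 0.0;0 0 0.0033 0 0 0 0.0' | python3 -m jog; echo '0 0 0 0 0 0 0.6;0 0 0 0 0 0 0.6;0 0 0 0 0 0 0.6;0 0 0 0 0 0 0.6;0 0 -0.0833 0 0 0 0.6;0 0 -0.15 0 0 0 0.6;0 0 -0.15 0 0 0 0.6' | python3 -m jog; python3 m.py 0.4798 0.1808;  python3 t.py 0.4580 -0.1910 0.15 76.5
```

```text
time_s: 6.55
eef_pos: [0.4807, 0.1815, 0.0532]
eef_rot: [0.001, 0.118, 0.993, -0.0]
wrist_force: [-3.4, -1.1, 12.0]
opening: 0.258
grasp_force: 61.5
time_s: 7.42
eef_pos: [0.4827, 0.1819, 0.1455]
eef_rot: [0.004, 0.118, 0.993, 0.001]
wrist_force: [0.9, 0.8, 0.4]
opening: 0.599
grasp_force: 0.0
scene 181 bottle [0.4791 0.1817] zmin/max 0.0491 0.0984
eef [0.4802 0.1815 0.1422]
t 7.725 pos [0.4788 0.1813 0.1403] ydir 76.49 F [-0.41 -0.65  0.77] M [ 0.03 -0.03  0.02] open 0.603 g 0.0
delta tool [-0.0667 -0.3669 -0.0095] rz -0.0
```

Converted, -0.367 m is -0.6117, -0.066 m is -0.11.

```bash
echo '-0.11 -0.6117 0 0 0 0 0.6;-0.11 -0.6117 0 0 0 0 0.6;-0.11 -0.6117 0 0 0 0 0.6;-0.11 -0.6117 0 0 0 0 0.6;-0.11 -0.6117 0 0 0 0 0.6;-0.11 -0.6117 0 0 0 0 0.6;-0.11 -0.6117 0 0 0 0 0.6;-0.11 -0.6117 0 0 0 0 0.6' | python3 -m jog; python3 t.py 0.4585 -0.191 0.040 76.5
python3 - <<'E'
from h import *
E=[]
for i in range(4): s,d=optics.camera("scene"); E.append(get_obs()["eef_pos"])
print(np.mean(E,0).round(4))
cv2.imwrite("pics/g2.png",cv2.resize(s[110:250,100:240],None,fx=4,fy=4,interpolation=cv2.INTER_CUBIC))
E
```

```text
time_s: 8.72
eef_pos: [0.4577, -0.1901, 0.1408]
eef_rot: [-0.001, 0.118, 0.993, 0.001]
wrist_force: [0.5, 1.2, 0.5]
opening: 0.598
grasp_force: 0.0
t 8.725 pos [ 0.4577 -0.1901  0.1408] ydir 76.43 F [0.47 1.24 0.54] M [ 0.01 -0.01  0.09] open 0.598 g 0.0
delta tool [-0.0012 -0.0008  0.1008] rz -0.001
[ 0.4582 -0.1892  0.1413]
```

View pics/g2.png

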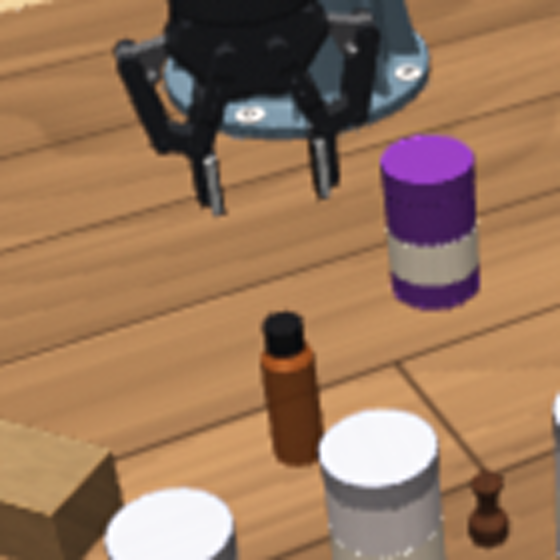

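The crop shows the open gripper directly over bottle 2, with the tips at crop (215,210) and (322,195) and the cap at (285,330). Descending and gripping.

Converted, 0.101 m is 0.1683, 0.06 m is 0.1.

```bash
echo '-0.0017 -0.0017 0.1 0 0 0 0.6;-0.0017 -0.0033 0.1683 0 0 0 0.6;-0.0017 -0.0033 0.1683 0 0 0 0.6;-0.0017 -0.0033 0.1683 0 0 0 0.6;-0.0017 -0.0033 0.1683 0 0 0 0.0;-0.0017 -0.0033 0.1683 0 0 0 0.0;-0.0017 -0.0033 0.1683 0 0 0 0.0;-0.0017 -0.0033 0.1683 0 0 0 0.0;-0.0017 -0.0033 0.1683 0 0 0 0.0' | python3 -m jog; python3 t.py 0.5438 0.1655 0.14 76.5
```

```text
time_s: 10.05
eef_pos: [0.4605, -0.1938, 0.0429]
eef_rot: [0.002, 0.118, 0.993, -0.001]
wrist_force: [-0.0, 1.6, 6.2]
opening: 0.254
grasp_force: 58.4
t 10.05 pos [ 0.4605 -0.1938  0.0429] ydir 76.48 F [-0.01  1.63  6.23] M [ 0.3   0.02 -0.02] open 0.254 g 58.4
delta tool [ 0.0026  0.3687 -0.0974] rz -0.0
```

Converted, -0.1 m is -0.1667, -0.05 m is -0.0833.

```bash
echo '0 0 -0.0833 0 0 0 0.0;0 0 -0.1667 0 0 0 0.0;0 0 -0.1667 0 0 0 0.0' | python3 -m jog; echo '0 0 0 0 0 0 0;0 0 0 0 0 0 0' | python3 -m jog; python3 t.py 0.5438 0.1655 0.14 76.5; python3 m.py 0.4585 -0.191;python3 m.py 0.4585 -0.191
```

```text
time_s: 10.42
eef_pos: [0.4621, -0.1952, 0.1463]
eef_rot: [0.005, 0.118, 0.993, -0.003]
wrist_force: [0.2, -0.2, -0.6]
opening: 0.253
grasp_force: 58.9
time_s: 10.68
eef_pos: [0.4578, -0.1922, 0.1394]
eef_rot: [-0.001, 0.118, 0.993, 0.001]
wrist_force: [-0.3, 0.7, -1.7]
opening: 0.25
grasp_force: 58.9
t 10.675 pos [ 0.4578 -0.1922  0.1394] ydir 76.48 F [-0.35  0.69 -1.67] M [0.06 0.04 0.04] open 0.25 g 58.9
delta tool [ 0.000e+00  3.679e-01 -2.000e-04] rz -0.0
scene 207 bottle [ 0.4545 -0.1904] zmin/max 0.095 0.1399
eef [ 0.4582 -0.1925  0.1397]
scene 206 bottle [ 0.4553 -0.1908] zmin/max 0.0968 0.1399
eef [ 0.4588 -0.1929  0.1406]
```

Converted, 0.3675 m is 0.6125, 0.03 m is 0.05.

```bash
echo '-0.0017 0.6125 0 0 0 0 0;-0.0017 0.6125 0 0 0 0 0;-0.0017 0.6125 0 0 0 0 0;-0.0017 0.6125 0 0 0 0 0;-0.0017 0.6125 0 0 0 0 0;-0.0017 0.6125 0 0 0 0 0;-0.0017 0.6125 0.0167 0 0 0 0;-0.0017 0.6125 0.05 0 0 0 0;-0.0017 0.6125 0.05 0 0 0 0' | python3 -m jog; python3 m.py 0.5438 0.1655;python3 m.py 0.5438 0.1655
```

```text
time_s: 12.4
eef_pos: [0.5438, 0.1633, 0.1088]
eef_rot: [-0.002, 0.118, 0.993, -0.001]
wrist_force: [-0.6, -0.2, -0.6]
opening: 0.26
grasp_force: 59.1
scene 295 bottle [0.5417 0.1651] zmin/max 0.0656 0.1399
eef [0.5454 0.1635 0.1107]
scene 288 bottle [0.5431 0.1657] zmin/max 0.0678 0.1399
eef [0.546  0.164  0.1113]
```

```bash
echo '0 0 0.025 0 0 0 0;0 0 0.05 0 0 0 0;0 0 0.0617 0 0 0 0;0 0 0.0617 0 0 0 0' | python3 -m jog; python3 m.py 0.5438 0.1655;python3 t.py 0.545 0.164 0.057 76.5
```

```text
time_s: 13.5
eef_pos: [0.5448, 0.1641, 0.0725]
eef_rot: [-0.001, 0.118, 0.993, -0.0]
wrist_force: [-0.6, 0.2, -0.2]
opening: 0.251
grasp_force: 59.1
scene 253 bottle [0.5421 0.1656] zmin/max 0.0482 0.1305
eef [0.5457 0.1641 0.0737]
t 13.8 pos [0.5461 0.1642 0.0743] ydir 76.49 F [ 0.38  0.58 -0.75] M [-0.01 -0.   -0.02] open 0.252 g 59.1
delta tool [ 0.0011 -0.0005  0.0173] rz -0.0
```

No contact, so it's inside the pocket. Continuing down until it touches.

Converted, 0.016 m is 0.0267, 0.01 m is 0.0167.

```bash
echo '0 0 0.0167 0 0 0 0.0;0 0 0.0267 0 0 0 0.0;0 0 0.0267 0 0 0 0.0' | python3 -m jog; echo '0 0 0.0033 0 0 0 0.0;0 0 0.0033 0 0 0 0.0' | python3 -m jog
```

```text
time_s: 14.18
eef_pos: [0.5462, 0.1642, 0.058]
eef_rot: [0.0, 0.118, 0.993, 0.0]
wrist_force: [-0.4, 0.5, 2.7]
opening: 0.254
grasp_force: 59.5
time_s: 14.42
eef_pos: [0.5474, 0.1642, 0.0579]
eef_rot: [0.002, 0.118, 0.993, 0.0]
wrist_force: [-2.3, -0.1, 13.2]
opening: 0.253
grasp_force: 60.8
```

Converted, -0.11 m is -0.1833, -0.05 m is -0.0833.

```bash
echo '0 0 0 0 0 0 0.6;0 0 0 0 0 0 0.6;0 0 0 0 0 0 0.6;0 0 0 0 0 0 0.6;0 0 -0.0833 0 0 0 0.6;0 0 -0.1833 0 0 0 1;0 0 -0.1833 0 0 0 1' | python3 -m jog; python3 m.py 0.5438 0.1655; python3 m.py 0.4798 0.1808; python3 t.py 0.6285 -0.0705 0.165 0
```

```text
time_s: 15.3
eef_pos: [0.5497, 0.1646, 0.1718]
eef_rot: [0.005, 0.118, 0.993, 0.001]
wrist_force: [-0.4, -0.0, 0.0]
opening: 0.985
grasp_force: 0.0
scene 204 bottle [0.5436 0.1665] zmin/max 0.0483 0.0983
eef [0.5464 0.1642 0.1668]
scene 184 bottle [0.4789 0.1818] zmin/max 0.048 0.0982
eef [0.545  0.1641 0.1646]
t 15.9 pos [0.5455 0.1641 0.1653] ydir 76.49 F [-0.15 -0.21 -0.48] M [ 0.03 -0.03  0.  ] open 1.001 g 0.0
delta tool [-0.1355 -0.2087  0.0003] rz 1.335
```

Both bottles are seated, with the shoulders at about 0.09. Moving over tin 1 and turning the gripper to close along x.

Converted, -0.209 m is -0.3483, -0.136 m is -0.2267, 1.335 rad is 0.8499.

```bash
echo '-0.2267 -0.3483 0 0 0 0.1146 1;-0.2267 -0.3483 0 0 0 0.2292 1;-0.2267 -0.3483 0 0 0 0.3438 1;-0.2267 -0.3483 0 0 0 0.4584 1;-0.2267 -0.3483 0 0 0 0.573 1;-0.2267 -0.3483 0 0 0 0.6875 1;-0.2267 -0.3483 0 0 0 0.8021 1;-0.2267 -0.3483 0 0 0 0.8499 1;-0.2267 -0.3483 0 0 0 0.8499 1;-0.2267 -0.3483 0 0 0 0.8499 1' | python3 -m jog; python3 t.py 0.6285 -0.0705 0.03 0;  python3 - <<'E'
from h import *
E=[]
for i in range(4): s,d=optics.camera("scene"); E.append(get_obs()["eef_pos"])
print(np.mean(E,0).round(4))
W=world("scene",d); m=(np.hypot(W[...,0]-.63,W[...,1]+.07)<.08)&(W[...,2]>.12)&(W[...,2]<.3)
print(np.percentile(W[m][:,2],[0,.5,1,2,5]).round(3))
cv2.imwrite("pics/g3.png",cv2.resize(s[90:270,160:340],None,fx=3,fy=3,interpolation=cv2.INTER_CUBIC))
E
```

```text
time_s: 17.15
eef_pos: [0.6291, -0.0708, 0.1657]
eef_rot: [-0.0, 0.707, 0.708, -0.0]
wrist_force: [-1.2, -0.4, 0.3]
opening: 0.999
grasp_force: 0.0
t 17.15 pos [ 0.6291 -0.0708  0.1657] ydir 0.09 F [-1.18 -0.45  0.31] M [ 0.02  0.01 -0.05] open 0.999 g 0.0
delta tool [ 0.0003 -0.0006  0.1357] rz 0.002
[ 0.6291 -0.0708  0.1658]
[0.217 0.218 0.219 0.221 0.226]
```

View pics/g3.png

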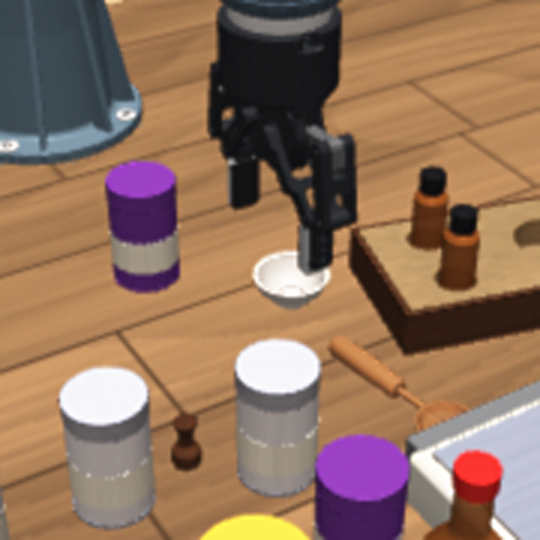

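Both bottles stand in the pockets. The gripper straddles above tin 1, and the open tips are 0.05 above the reported z. I'll descend to a reported z of 0.015.

Units first: shifts go in shares of 0.6 m and turns go in shares of 90 degrees. So 0.15 m is 0.25, 0.11 m is 0.1833.

```bash
echo '0 0 0.1 0 0 0 1;0 0 0.1833 0 0 0 1;0 0 0.25 0 0 0 1;0 0 0.25 0 0 0 1' | python3 -m jog; echo '0 0 0 0 0 0 1;0 0 0 0 0 0 0;0 0 0 0 0 0 0;0 0 0 0 0 0 0;0 0 0 0 0 0 0' | python3 -m jog
```

```text
time_s: 17.85
eef_pos: [0.6257, -0.0698, 0.012]
eef_rot: [-0.004, 0.707, 0.707, -0.002]
wrist_force: [0.1, 0.1, 0.1]
opening: 0.999
grasp_force: 0.0
time_s: 18.48
eef_pos: [0.6312, -0.0715, 0.0188]
eef_rot: [0.002, 0.707, 0.707, 0.001]
wrist_force: [-0.0, 0.0, 7.2]
opening: 0.72
grasp_force: 65.8
```

```bash
cat > w.py <<'E'
from h import *
F=[];E=[]
for i in range(10): optics.camera("scene"); o=get_obs(); F.append(o["wrist_force"]); E.append(o["eef_pos"])
print("t",o["time_s"],"F",np.mean(F,0).round(2),"sd",np.std(F,0).round(2),"mass",(-np.mean(F,0)[2]/9.81).round(3),"eef",np.mean(E,0).round(4),o["opening"])
E
echo '0 0 -0.05 0 0 0 0;0 0 -0.0833 0 0 0 0;0 0 -0.0833 0 0 0 0;0 0 -0.0833 0 0 0 0;0 0 -0.0833 0 0 0 0' | python3 -m jog; python3 w.py
```

```text
time_s: 19.1
eef_pos: [0.6281, -0.0705, 0.0645]
eef_rot: [-0.001, 0.707, 0.707, -0.001]
wrist_force: [0.5, 0.2, -2.4]
opening: 0.721
grasp_force: 65.9
t 19.6 F [-0.08  0.04 -1.42] sd [0.38 0.47 0.31] mass 0.145 eef [ 0.6288 -0.0708  0.0652] 0.7205752559187681
```

Tin 1 weighs about 0.145 kg, so it's a light one. Setting it down and moving to tin 2.

Converted, -0.1 m is -0.1667, 0.05 m is 0.0833.

```bash
echo '0 0 0.05 0 0 0 0;0 0 0.075 0 0 0 0;0 0 0.0833 0 0 0 0;0 0 0.0833 0 0 0 0;0 0 0.0833 0 0 0 1;0 0 0.0833 0 0 0 1;0 0 0.0833 0 0 0 1;0 0 0.0333 0 0 0 1;0 0 -0.0667 0 0 0 1;0 0 -0.1667 0 0 0 1' | python3 -m jog; python3 t.py 0.5935 -0.1925 0.165 0
```

```text
time_s: 20.85
eef_pos: [0.6286, -0.0708, 0.1666]
eef_rot: [-0.001, 0.707, 0.707, -0.0]
wrist_force: [0.7, -0.9, -0.2]
opening: 1.002
grasp_force: 0.0
t 20.85 pos [ 0.6286 -0.0708  0.1666] ydir -0.01 F [ 0.65 -0.85 -0.24] M [ 0.01 -0.02  0.06] open 1.002 g 0.0
delta tool [-0.1217 -0.035   0.0016] rz -0.0
```

Converted, -0.122 m is -0.2033, -0.06 m is -0.1.

```bash
echo '-0.1 -0.0283 0 0 0 0 1;-0.2033 -0.0583 0 0 0 0 1;-0.2033 -0.0583 0 0 0 0 1;-0.2033 -0.0583 0 0 0 0 1' | python3 -m jog; python3 w.py
```

```text
time_s: 21.35
eef_pos: [0.5939, -0.1929, 0.1654]
eef_rot: [-0.0, 0.708, 0.707, 0.0]
wrist_force: [0.3, 0.4, -0.1]
opening: 0.998
grasp_force: 0.0
t 21.85 F [-0.15  0.11 -0.14] sd [0.27 0.59 0.36] mass 0.014 eef [ 0.5943 -0.1918  0.1656] 0.997952554544523
```

Converted, 0.15 m is 0.25, 0.11 m is 0.1833.

```bash
echo '0 0 0.1 0 0 0 1;0 0 0.1833 0 0 0 1;0 0 0.25 0 0 0 1;0 0 0.25 0 0 0 1;0 0 0.25 0 0 0 1;0 0 0.25 0 0 0 0;0 0 0.25 0 0 0 0;0 0 0.25 0 0 0 0;0 0 0.25 0 0 0 0' | python3 -m jog; echo '0 0 -0.05 0 0 0 0;0 0 -0.0833 0 0 0 0;0 0 -0.0833 0 0 0 0;0 0 -0.0833 0 0 0 0;0 0 -0.0833 0 0 0 0' | python3 -m jog; python3 w.py
```

```text
time_s: 22.98
eef_pos: [0.5958, -0.1939, 0.0187]
eef_rot: [0.002, 0.707, 0.707, 0.0]
wrist_force: [-1.6, -0.3, 5.5]
opening: 0.72
grasp_force: 65.7
time_s: 23.6
eef_pos: [0.5931, -0.1924, 0.0644]
eef_rot: [-0.001, 0.707, 0.707, -0.0]
wrist_force: [-0.2, -0.0, -3.0]
opening: 0.716
grasp_force: 67.0
t 24.1 F [ 0.25  0.12 -2.98] sd [0.44 0.44 0.61] mass 0.304 eef [ 0.5938 -0.1927  0.0652] 0.7177236050259251
```

Tin 2 weighs about 0.30 kg, and the heaviest tin's contents exceed 0.4 kg. So tin 3 is expected to be the heaviest.

Converted, -0.1 m is -0.1667, 0.05 m is 0.0833.

```bash
echo '0 0 0.05 0 0 0 0;0 0 0.075 0 0 0 0;0 0 0.0833 0 0 0 0;0 0 0.0833 0 0 0 0;0 0 0.0833 0 0 0 1;0 0 0.0833 0 0 0 1;0 0 0.0833 0 0 0 1;0 0 0.0333 0 0 0 1;0 0 -0.0667 0 0 0 1;0 0 -0.1667 0 0 0 1' | python3 -m jog; python3 t.py 0.5985 -0.309 0.165 0
```

```text
time_s: 25.35
eef_pos: [0.5936, -0.1926, 0.1667]
eef_rot: [-0.001, 0.707, 0.707, -0.0]
wrist_force: [1.2, -0.2, 0.8]
opening: 1.001
grasp_force: 0.0
t 25.35 pos [ 0.5936 -0.1926  0.1667] ydir -0.01 F [ 1.16 -0.21  0.81] M [ 0.03 -0.04  0.05] open 1.001 g 0.0
delta tool [-0.1164  0.0049  0.0016] rz -0.0
```

Converted, -0.1165 m is -0.1942, -0.06 m is -0.1.

```bash
echo '-0.1 0.005 0 0 0 0 1;-0.1942 0.0083 0 0 0 0 1;-0.1942 0.0083 0 0 0 0 1;-0.1942 0.0083 0 0 0 0 1' | python3 -m jog;  echo '0 0 0.1 0 0 0 1;0 0 0.1833 0 0 0 1;0 0 0.25 0 0 0 1;0 0 0.25 0 0 0 1;0 0 0.25 0 0 0 1;0 0 0.25 0 0 0 0;0 0 0.25 0 0 0 0;0 0 0.25 0 0 0 0;0 0 0.25 0 0 0 0' | python3 -m jog; echo '0 0 -0.05 0 0 0 0;0 0 -0.0833 0 0 0 0;0 0 -0.0833 0 0 0 0;0 0 -0.0833 0 0 0 0;0 0 -0.0833 0 0 0 0' | python3 -m jog; python3 w.py
```

```text
time_s: 25.85
eef_pos: [0.5987, -0.309, 0.1651]
eef_rot: [-0.001, 0.707, 0.707, 0.0]
wrist_force: [-0.7, 0.8, 0.1]
opening: 1.0
grasp_force: 0.0
time_s: 26.98
eef_pos: [0.6001, -0.3103, 0.0187]
eef_rot: [0.002, 0.707, 0.707, 0.0]
wrist_force: [-2.5, 1.6, 7.5]
opening: 0.715
grasp_force: 63.2
time_s: 27.6
eef_pos: [0.5982, -0.3087, 0.0642]
eef_rot: [-0.001, 0.707, 0.707, -0.0]
wrist_force: [0.1, 0.3, -4.6]
opening: 0.71
grasp_force: 67.8
t 28.1 F [-0.11  0.14 -4.83] sd [0.52 0.72 0.49] mass 0.492 eef [ 0.5988 -0.3091  0.0652] 0.7077268986176981
```

Tin 3 weighs about 0.49 kg, the heaviest. Raising it and carrying it to the recess.

Converted, -0.15 m is -0.25, -0.12 m is -0.2.

```bash
echo '0 0 -0.0667 0 0 0 0;0 0 -0.1333 0 0 0 0;0 0 -0.2 0 0 0 0;0 0 -0.25 0 0 0 0;0 0 -0.25 0 0 0 0;0 0 -0.25 0 0 0 0;0 0 -0.25 0 0 0 0' | python3 -m jog; echo '0.05 0 0 0 0 0 0;0.1333 -0.0083 0 0 0 0 0;0.2167 -0.0167 0 0 0 0 0;0.3 -0.025 0 0 0 0 0;0.3833 -0.0333 0 0 0 0 0;0.4667 -0.0417 0 0 0 0 0;0.55 -0.05 0 0 0 0 0;0.6 -0.0583 0 0 0 0 0;0.6167 -0.0583 0 0 0 0 0' | python3 -m jog; python3 t.py 0.5375 0.280 0.215 0
```

```text
time_s: 28.98
eef_pos: [0.598, -0.3086, 0.2131]
eef_rot: [-0.002, 0.707, 0.707, -0.0]
wrist_force: [0.9, -0.2, -5.6]
opening: 0.708
grasp_force: 68.7
time_s: 30.1
eef_pos: [0.5629, 0.0626, 0.2145]
eef_rot: [-0.001, 0.706, 0.708, -0.001]
wrist_force: [-0.3, -0.6, -5.4]
opening: 0.71
grasp_force: 68.5
t 30.1 pos [0.5629 0.0626 0.2145] ydir 0.14 F [-0.29 -0.61 -5.38] M [-0.01 -0.01  0.03] open 0.71 g 68.5
delta tool [ 0.2174 -0.0249 -0.0003] rz 0.002
```

Converted, 0.218 m is 0.3633, 0.21 m is 0.35.

```bash
echo '0.0667 -0.0083 0 0 0 0 0;0.15 -0.0167 0 0 0 0 0;0.2333 -0.0267 0 0 0 0 0;0.3 -0.0333 0 0 0 0 0;0.35 -0.04 0 0 0 0 0;0.3633 -0.0417 0 0 0 0 0;0.3633 -0.0417 0 0 0 0 0;0.3633 -0.0417 0 0 0 0 0;0.3633 -0.0417 0 0 0 0 0;0.3633 -0.0417 0 0 0 0 0' | python3 -m jog; python3 w.py
python3 - <<'E'
from h import *
p,d=optics.camera("scene"); W=world("scene",d)
m=(np.hypot(W[...,0]-.5375,W[...,1]-.28)<.055)&(W[...,2]>.1)&(W[...,2]<.5)
s=W[m]; print("tin zmin",np.percentile(s[:,2],[0,1,3]).round(3)); l=s[s[:,2]<s[:,2].min()+.05]; print("xy range",l.min(0).round(3),l.max(0).round(3))
cv2.imwrite("pics/end.png",p)
E
```

```text
time_s: 31.35
eef_pos: [0.5393, 0.278, 0.2159]
eef_rot: [0.0, 0.707, 0.707, 0.0]
wrist_force: [-0.1, -0.3, -5.3]
opening: 0.707
grasp_force: 68.5
t 31.85 F [-0.19  0.07 -5.08] sd [0.44 0.51 0.68] mass 0.517 eef [0.5391 0.2785 0.2158] 0.7080182070819804
tin zmin [0.196 0.201 0.209]
xy range [0.516 0.245 0.196] [0.574 0.299 0.246]
```

View pics/end.png

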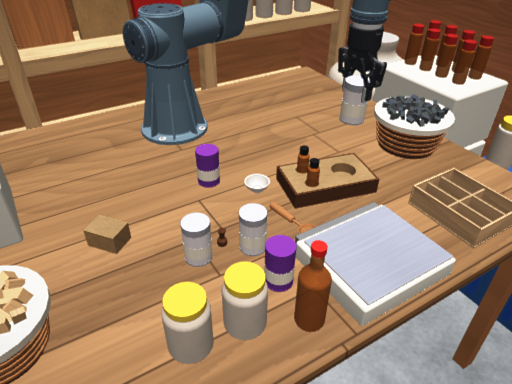

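The picture shows the tin held upright at (353,100), above the recess at (343,170). Both bottles are in their pockets at (303,160) and (314,173), the two lighter tins stand at (197,240) and (252,230), and the bystanders haven't moved. Underside is about 0.2 m up.

```bash
python3 -c "
from bench import workorder
print(workorder.hand_in())"
```

```text
the job is handed in; nothing more can be done
None
```

The job is handed in at about 32 s: both bottles are seated and released in the two small pockets, the two lighter tins (about 0.15 and 0.30 kg) stand on the counter, and the heaviest (about 0.5 kg) is held upright about 20 cm above the counter over the big recess; hand-in returned no verdict.

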